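# Hook the vial shelf into the slotted upright and press it home

## Task

Pick up the small steel vial shelf by its blue grip fin, feel its two hooks into the slots of the white upright, let it down so that it hangs, and press it down at the blue pad until the brass latch snaps out and the shelf sits fully home, its pad flush with the top of the upright. Be gentle, never pushing or pressing harder than about 30 N, leave everything else on the bench alone, and let go at the end.

Things in the scene. Friction and masses are not known exactly. Their poses are not given: they have to be found in the camera images.
- bracket: Loose steel vial shelf, 0.3 to 0.5 kg, standing upright on the bench. Origin: middle of the lower edge of its flange's back face; +x out of the back, the way the hooks enter the upright; z up. Flange x -4 to 0, 40 mm wide, z 0 to 114, with a window (20 mm wide, z 4 to 17) for the latch. Shelf plate x -122 to -6, 66 mm wide, 12 mm high lips, on its middle an 8 mm divider up to z 50.
- fin (a point): Grip point on the shelf's blue grip fin, at x -66, y 0, z 90 mm of the bracket, same axes. The fin is 10 mm thick in y, x -88 to -44, z 50 to 104: pinch it across y from above.
- pad (a point): Middle of the top of the blue press pad on the flange's top, at x -13, y 0, z 114 mm of the bracket, same axes. The pad is 26 mm in x (-26 to 0), 40 mm wide, 8 mm thick. Press here with shut fingers.
- hooks (a point): Tip of the lower of the two hooks, at x 10.5, y 0, z 36 mm of the bracket, same axes; the other is 42 mm higher. Each is 7 mm wide: a neck 7 mm high (undersides at z 36 and 78 of the bracket), reaching out 10.5 mm behind the flange, with a lip (x 5.5 to 10.5) hanging 16 mm below it.
- home (a point): On the upright: where the bracket's origin lies when fully home if the white strip is set in the middle; x into the upright, square to its face, y across, z up, as the bracket's axes are when home. 45 mm above the bench. The strip's front face is the plane x = 0, its top is 114 mm above. THE STRIP IS CLAMPED UP TO 12 mm OFF CENTRE to either side (along y, anew each time): not measured, see or feel it.
- face_mid (a point): On the upright, 50.5 mm above home, same axes. The strip is 44 mm wide, 4 mm thick, hollow behind for 21 mm, with two slots on its own middle line, 10 mm wide (1.5 mm spare each side of a hook), at 36 to 65 and 78 to 107 mm above home. Hooks enter straight along x with the bracket 16.5 to 21.5 mm above home, until the flange meets the face; off the slots they butt with the flange 10.5 mm away.
- foot_top (a point): On the upright's dark foot plate (150 x 150 x 12 mm, x -55 to 95 from home), 40 mm in front of the face, on its top, same axes. How it locks: let down, the hooked shelf meets the latch about 9 to 12 mm above home and hangs there if let go. Some 10 to 20 N straight down on the pad drives it past the latch; then the necks rest on the slots' lower ends. Press at the pad, close to the face.
- latch (a joint): Brass spring latch near the bottom of the strip (a ramp on its face, 14 mm wide, 4.6 mm proud): 0 = fully out, grows by 0.002 to 0.005 m as the flange's lower edge pushes it in; it snaps back to 0 through the flange's window when the bracket is home and locked.
- vial_rack: Bystander, to be left alone: white block of 70 x 130 x 30 mm with amber vials; origin at the centre of its underside.
- solvent_bottle: Bystander, to be left alone: amber bottle, 70 mm across, 160 mm tall; origin at the centre of its underside.
- beaker: Bystander, to be left alone: glass beaker, 70 mm across, 90 mm tall; origin at the centre of its underside.
- waste_jar: Bystander, to be left alone: clear jar, 64 mm across, 90 mm tall; origin at the centre of its underside.
- spanner: Bystander, to be left alone: steel spanner 150 mm long, lying; origin under its middle.
- septa_tray: Bystander, to be left alone: grey divided tray 90 x 120 x 30 mm; origin at the centre of its underside.
- column_box: Bystander, to be left alone: cardboard box 100 x 100 x 35 mm; origin at the centre of its underside.
There are look-alikes about, which are no part of the job. Of the things that look like the bracket, the smallest one is meant.

How it is judged:
On the way:
1. both hooks are in the slots behind the strip, the shelf still unlocked above the latch (x of bracket in the frame of home between -0.003 and 0.003 m and y of bracket in the frame of home between -0.015 and 0.015 m and z of bracket in the frame of home between 0.006 and 0.0155 m), for 0.05 s.
At the end, for the whole second after the job is handed in: The bracket hangs fully home in the slots (height within 2.5 mm, flange within 3 mm of the face, upright and square within 0.06 and 0.1 rad), the latch has snapped out (under 1.5 mm), the bracket is at rest and let go (x of bracket in the frame of home between -0.003 and 0.003 m and y of bracket in the frame of home between -0.015 and 0.015 m and z of bracket in the frame of home between -0.0025 and 0.0025 m and value of joint latch below 0.0015 m and angle between bracket's own z axis and vertical below 0.06 rad and angle between the x axis of bracket and the x axis of home, either way round below 0.1 rad and linear speed of bracket below 0.01 m/s and contact force between the fingers and bracket below 0.1 N); the robot touches nothing.
It fails at once if the shelf is pushed against the upright with much more than 30 N (all contact forces between shelf and upright, sideways ones too, add up to over 75 N) (contact force between bracket and upright above 75 N).
It fails at once if another thing on the bench is moved more than 30 mm (distance of any of vial_rack, solvent_bottle, beaker, waste_jar, spanner, septa_tray, column_box from where it was at the start of the episode above 0.03 m).
It also fails if it takes over 67 s, if anything falls off the work surface, if the arm or the gripper's body presses on something with over 40 N, if the wrist force passes 120 N, or if a joint passes its speed limit or range.

## Robot

A 7-joint arm with a two-finger parallel gripper is mounted at the origin on the work surface. World frame = base frame: x ahead of the robot, y to its left, z up, the work surface at z = 0. Lengths are in m, angles in rad, forces in N, time in s.
With the tool pointing down it reaches from about 0.35 to 0.9 m from the base axis. Payload 7.2 kg.
Tool frame: the origin (TCP) lies at the very end of the fingers, on their centre line; the grasp point (between the pads) lies bot.grip_depth behind it (bot.grip_depth is the distance from the TCP to the grasp point, in m); x points along the fingers, z is the direction in which the jaws open and shut, and the axes are right-handed (so a half turn about x gives the same grasp; the last joint's range is limited). The gripper opens to 85 mm and grips with 20 to 120 N. Pads are 22 mm wide; open, the fingers measure 114 mm over their backs; the gripper's body (76 mm by 85 mm) begins 54 mm behind the grasp point. The pads swing forward as they close: fully open they stand 13 mm farther back than shut.
Start: joints at [-1.309, 0.411, -0.013, 1.596, 0.006, 1.134, -0.082], TCP at [0.202, 0.591, 0.231] pointing down, gripper open.
Joint ranges: [-2.95, 2.95], [-0.29, 1.99], [-1.47, 1.44], [0.14, 2.54], [-1.03, 4.17], [0.13, 1.85], [-2.86, 2.86]. Speed limits (rad/s): [2.39, 2.39, 3.01, 3.01, 3.14, 3.14, 3.14].

## Interface

Orientations are given as a rotation vector (axis times angle).
In Python, from station import bot gives the robot as it stands.
- The arm moves only by the tool send_rows, never from a script. Its argument "moves" is a list of rows, each a list of 7 numbers: the shift along the tool's x, y, z in mm, then the turn, a rotation vector about the tool's x, y, z in rad, then the finger opening in mm, from 0 to 85.4. In form: [[tx, ty, tz, rx, ry, rz, claw], ...]. A call has 1 to 8 rows; each row is the pose to reach, as a shift and turn from the pose commanded when the call began, along the tool's axes at that moment; what a row does not reach only later rows make up. A row lasts 1/8 s, in which the tool goes at most 62.5 mm and 10.7 degrees, less where a joint would pass 70% of its speed; a pose out of reach is approached as far as the arm can. A call with a gripper value outside its range is refused whole. The fingers move at their own pace and stop on an object; "squeeze" is the grip in N (left out, the last holds). Time passes only in rows, so rows that repeat a pose let the fingers close. It gives the time, the measured TCP pose, the force and the opening at its end, in the units of the state.
- bot.sense(): the state, without advancing time (a new reading comes with each control period).
- bot.read_camera(name): name is "scene" or "top"; returns the picture (400x640x3 uint8, red, green, blue); there is no depth.
- bot.camera_info(name): a dict with "intrinsics" (3x3 intrinsics, pixels), "R" (3x3) and "t" (3): a world point X has camera coordinates R X + t. Camera axes: x right, y down, z forward; pixel columns grow to the right and rows downward; lengths in m; the calibration is good to about 2 mm. A picture is of the moment at which its call begins. camera_info takes no time and is no camera call.
- bot.finish_job(): hands the job in, once; it reports no verdict.
The state is a dict: "t": time; "q": joint angles; "dq": joint speeds; "effort": joint torques, N m; "ee_pos": TCP position; "tcp_rot": TCP orientation; "ft_force": force on the tool from outside, world axes, zero at the start; "wrist_torque": the same for the moment, N m; "width": finger opening in m.
Only numpy, scipy, OpenCV 4.12 (cv2) and the standard library are available. Lean on these libraries where they do the work, as an engineer would, in place of code of your own. Each camera call takes 0.05 s, during which the arm holds its last target.

## Working session

There is one attempt and no reset: what is moved stays moved. The work goes in short steps, Python scripts to look and compute and a tool call to move; the robot and the scene stay as the last step left them, time stands still between calls to the robot, and variables do not carry over. Pictures are saved under pics/ and viewed, and the job is handed in when it is done.

Besides the shell and the picture viewer there is one more tool, called as a command line: name --pt "numbers of a row" for each row, then --argument value for the rest. send_rows: Moves the arm, as the interface text tells. Its arguments: {"type":"object","properties":{"moves":{"type":"array"},"squeeze":{"type":"number"}},"required":["moves"]}

```bash
mkdir -p pics; ls
python3 - <<'E'
from station import bot
import cv2
for n in("scene","top"):
    im=bot.read_camera(n); cv2.imwrite(f"pics/{n}0.png",im[:,:,::-1])
    c=bot.camera_info(n); print(n,c)
s=bot.sense(); print(s, bot.grip_depth)
E
```

```text
pics
scene {'intrinsics': array([[415.22135032,   0.        , 322.26337972],
       [  0.        , 415.22135032, 196.97589106],
       [  0.        ,   0.        ,   1.        ]]), 'R': array([[-8.19306547e-01,  5.73355719e-01,  4.20501987e-05],
       [ 4.79811056e-01,  6.85674432e-01, -5.47386448e-01],
       [-3.13875984e-01, -4.48457125e-01, -8.36879964e-01]]), 't': array([ 0.43028583, -0.19829228,  1.57575119])}
top {'intrinsics': array([[450.4596101 ,   0.        , 320.21100581],
       [  0.        , 450.4596101 , 198.59578089],
       [  0.        ,   0.        ,   1.        ]]), 'R': array([[-0.01872602, -0.99980619, -0.00607685],
       [-0.99326156,  0.01929801, -0.11427621],
       [ 0.11437133,  0.00389596, -0.99343043]]), 't': array([0.0022099 , 0.53063272, 1.37372078])}
{'t': 0.1, 'q': array([-1.30920773,  0.41182225, -0.01271962,  1.5969488 ,  0.00561624,
        1.13429849, -0.08224197]), 'dq': array([-0.00040981, -0.00200874,  0.00073643, -0.00085812,  0.00219371,
        0.00182592,  0.00011767]), 'effort': array([ 3.08320232e-03, -6.01823902e+01,  6.84338026e-01, -3.00087905e+01,
        1.40111116e-02,  6.43343679e-03, -7.64463181e-06]), 'ee_pos': array([0.20229558, 0.59089099, 0.2305404 ]), 'tcp_rot': array([-0.96383837,  1.3484925 ,  0.96230203]), 'ft_force': array([-0.28656255,  0.28360866,  0.18832026]), 'wrist_torque': array([-0.01988622, -0.03284517, -0.01527305]), 'width': 0.08523922513582838} 0.0187
```

View pics/scene0.png

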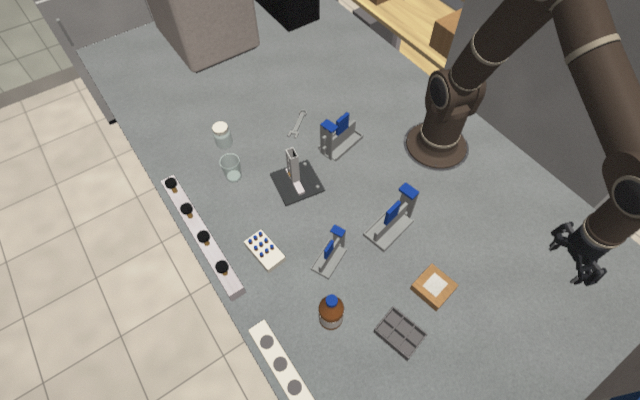

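View pics/top0.png

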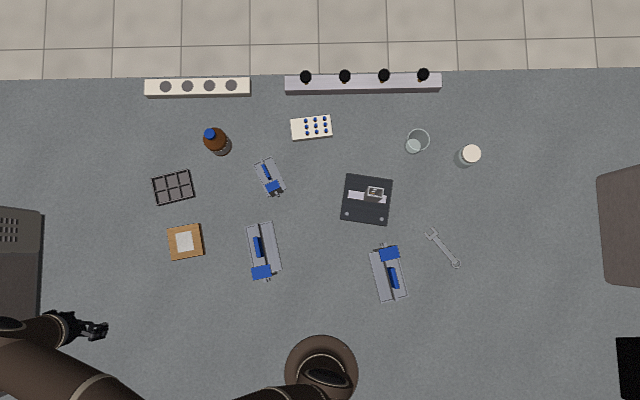

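Run:
```python
import cv2,numpy as np
t=cv2.imread("pics/top0.png"); s=cv2.imread("pics/scene0.png")
def z(im,x,y,w,h,k): return cv2.resize(im[y:y+h,x:x+w],None,fx=k,fy=k,interpolation=cv2.INTER_CUBIC)
cv2.imwrite("pics/zt.png",np.hstack([z(t,245,150,45,55,9)[:495,:395],z(t,335,165,65,65,7)[:455].copy() if 0 else cv2.resize(t[170:225,338:393],(400,495),interpolation=cv2.INTER_CUBIC)]))
cv2.imwrite("pics/zs.png",np.hstack([cv2.resize(s[220:285,305:357],(400,500),interpolation=cv2.INTER_CUBIC),cv2.resize(s[140:210,268:324],(400,500),interpolation=cv2.INTER_CUBIC)]))
```

```text
(no output)
```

View pics/zt.png

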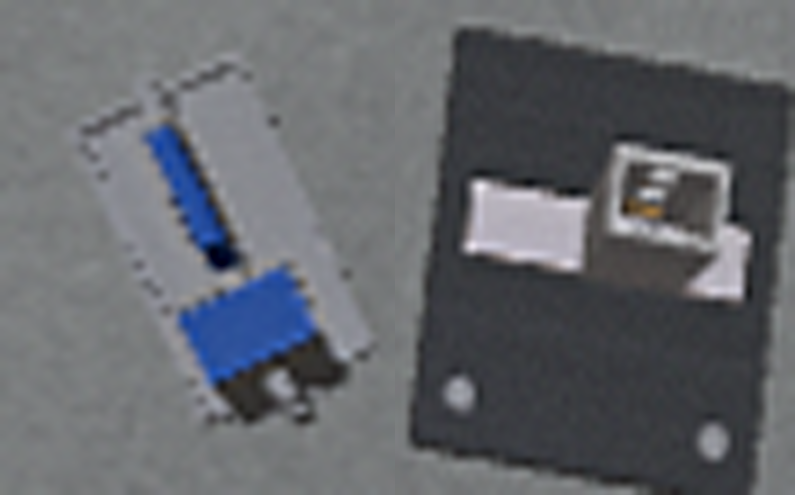

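View pics/zs.png

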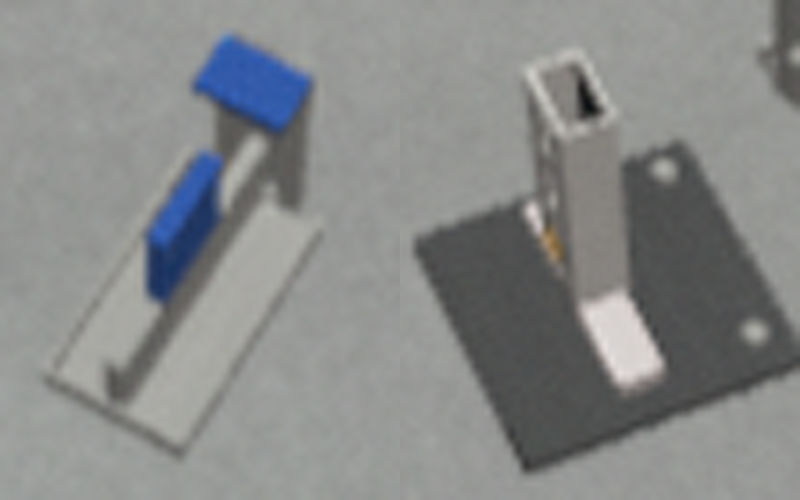

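```bash
cat > h.py <<'E'
import numpy as np,cv2
from station import bot
def ray(n,uv,z):
    c=bot.camera_info(n);K,R,t=c['intrinsics'],c['R'],c['t']
    uv=np.atleast_2d(np.asarray(uv,float));d=np.c_[uv,np.ones(len(uv))]@np.linalg.inv(K).T@R
    C=-R.T@t; s=(z-C[2])/d[:,2]; return C+s[:,None]*d
def proj(n,X):
    c=bot.camera_info(n);p=(np.atleast_2d(X)@c['R'].T+c['t'])@c['intrinsics'].T
    return p[:,:2]/p[:,2:]
def rect(P):
    (cx,cy),(w,h),a=cv2.minAreaRect((P[:,:2]*1000).astype(np.float32));return cx,cy,w,h,a
E
python3 - <<'E'
from h import *
for n in("top","scene"):
    im=cv2.imread(f"pics/{n}0.png"); hsv=cv2.cvtColor(im,cv2.COLOR_BGR2HSV)
    # blue
    m=cv2.inRange(hsv,(105,150,60),(125,255,255))
    k,l,st,ce=cv2.connectedComponentsWithStats(m)
    for i in range(1,k):
        if st[i,4]>25: 
            r=[]
            for z in (.104,.114):
                cs,_=cv2.findContours((cv2.resize((l==i).astype(np.uint8),None,fx=8,fy=8,interpolation=cv2.INTER_NEAREST)),cv2.RETR_EXTERNAL,cv2.CHAIN_APPROX_NONE)
                p=(cs[0][:,0]+.5)/8-.5
                r.append(np.round(rect(ray(n,p,z)),1))
            print(n,ce[i].round(1),st[i],*r)
    g=im.max(2); reg=(268,140,56,70) if n=="scene" else (338,170,55,55)
    m=np.zeros_like(g);x,y,w,h=reg;m[y:y+h,x:x+w]=(g[y:y+h,x:x+w]<85)
    cs,_=cv2.findContours(m,cv2.RETR_EXTERNAL,cv2.CHAIN_APPROX_NONE);c=max(cs,key=cv2.contourArea)
    print("plate",n,np.round(rect(ray(n,c[:,0],.012)),1))
    print(cv2.boxPoints(cv2.minAreaRect((ray(n,c[:,0],.012)[:,:2]*1000).astype(np.float32))))
E
```

```text
top [209.  133.2] [204 129  11  10  88] [725.6 322.5  33.1  30.4  88.8] [722.9 320.   32.9  30.2  88.8]
top [265.5 170.6] [262 164   8  14  39] [609.8 153.9  44.2  11.4  25.8] [608.  152.7  43.9  11.4  25.8]
top [272.3 185.6] [265 180  15  12 104] [563.  132.8  27.7  40.5  25.8] [561.6 131.7  27.5  40.2  25.8]
top [256.8 246.5] [253 237   8  20  87] [384.9 179.5  60.8  15.   11.2] [384.8 178.1  60.4  14.9  11.2]
top [388.7 253.1] [379 246  21  16 231] [ 358.8 -204.6   38.6   56.9   12. ] [ 358.8 -203.2   38.3   56.5   12. ]
top [261.  271.8] [251 264  21  16 228] [312.  167.4  37.6  56.8  11.4] [312.4 166.1  37.4  56.4  11.4]
top [392.9 277.6] [387 268  12  21 138] [ 288.  -214.1   64.2   22.7   12.2] [ 288.6 -212.5   63.8   22.6   12.2]
plate top [ 528.5 -152.5  150.2  150.3   80.5]
[[ 442.00272 -214.18993]
 [ 590.2788  -238.8968 ]
 [ 614.9662   -90.73778]
 [ 466.69006  -66.0309 ]]
scene [336.7 124.5] [321 113  27  22 277] [ 294.3 -228.1  114.8   82.7    9.8] [ 300.1 -220.7  113.7   82.     9.8]
scene [408.3 190.6] [399 183  19  16 159] [286.5 141.6  41.5  55.8  11.7] [292.4 145.7  41.1  55.3  11.7]
scene [391.6 212.5] [384 201  17  24 166] [381.6 173.2  97.3  31.   11.8] [386.7 177.   96.4  30.8  11.8]
scene [337.4 230.6] [331 225  14  12  93] [559.9 128.7  28.1  41.6  25. ] [563.4 132.9  27.8  41.2  25. ]
scene [328.4 248.9] [325 240   8  18  78] [616.5 162.7  60.5  20.4  23.8] [619.4 166.6  59.9  20.2  23.8]
scene [331.1 300.4] [326 295  11  12 104] [701.8 294.2  33.4  29.9  54.8] [704.  296.9  33.1  29.6  54.8]
plate scene [ 531.1 -149.8  148.1  145.7   79.6]
[[ 446.12164  -209.51071 ]
 [ 589.3824   -235.85016 ]
 [ 616.1691    -90.1564  ]
 [ 472.9084    -63.816956]]
```

Run:
```python
from h import *
hx=np.array([-.986,.165,0]);hx/=np.linalg.norm(hx);hy=np.array([-hx[1],hx[0],0]);hz=np.array([0,0,1.])
H=np.array([.5485,-.1555,.045])
for n in("top","scene"):
    im=cv2.imread(f"pics/{n}0.png"); x0,y0,w,h=(355,180,42,30) if n=="top" else (280,142,28,55); k=18 if n=="top" else 10
    z=cv2.resize(im[y0:y0+h,x0:x0+w],None,fx=k,fy=k,interpolation=cv2.INTER_CUBIC)
    for off,col in((0,(0,255,0)),(.006,(0,0,255)),(.012,(255,0,255))):
        f=np.array([[x,y*.022+off,.114] for x,y in((0,-1),(0,1),(.025,1),(.025,-1))])
        P=H+f[:,:1]*hx+f[:,1:2]*hy+f[:,2:]*hz
        p=((proj(n,P)-[x0,y0]+.5)*k).astype(int); cv2.polylines(z,[p],True,col,1)
    cv2.imwrite(f"pics/rim_{n}.png",z)
```

```text
(no output)
```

View pics/rim_top.png

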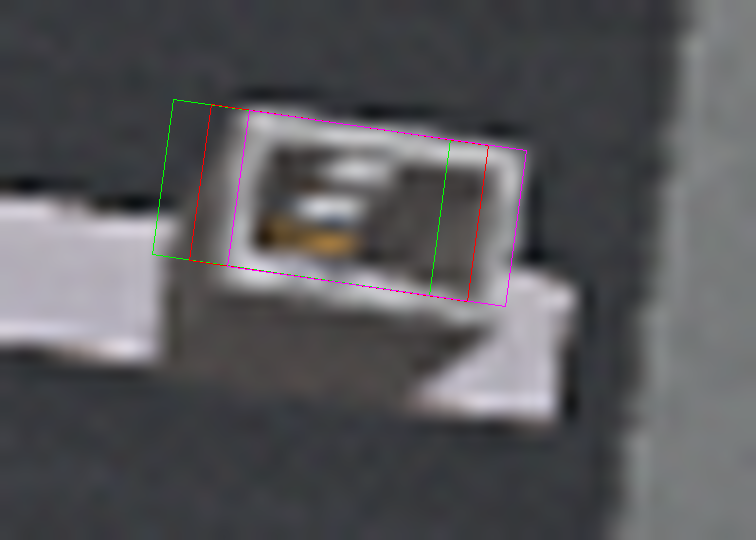

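View pics/rim_scene.png

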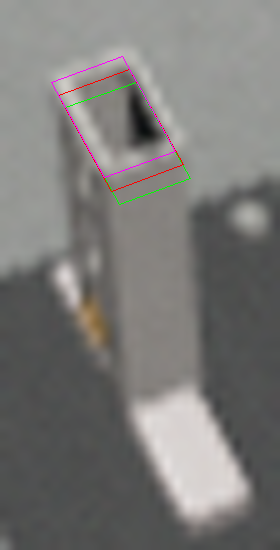

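Run:
```python
from h import *
hx=np.array([-.986,.165,0]);hx/=np.linalg.norm(hx);hy=np.array([-hx[1],hx[0],0]);hz=np.array([0,0,1.])
H=np.array([.5485,-.1555,.045])
for n in("top","scene"):
    g=cv2.imread(f"pics/{n}0.png",0).astype(np.float32)
    def prof(pts):
        p=proj(n,pts.reshape(-1,3)).astype(np.float32).reshape(pts.shape[:2]+(2,))
        return cv2.remap(g,p[...,0],p[...,1],cv2.INTER_LINEAR).mean(0)
    ys=np.arange(-.02,.045,.001);xs=np.linspace(.006,.02,8)
    P=np.array([[H+x*hx+y*hy+.114*hz for y in ys] for x in xs]);a=prof(P)
    print(n,"y:",[(int(round(y*1000)),int(v)) for y,v in zip(ys,a)])
    xs=np.arange(-.012,.045,.001);ys=np.linspace(.0,.024,10)
    P=np.array([[H+x*hx+y*hy+.114*hz for x in xs] for y in ys]);a=prof(P)
    print(n,"x:",[(int(round(y*1000)),int(v)) for y,v in zip(xs,a)])
```

```text
top y: [(-20, 73), (-19, 71), (-18, 69), (-17, 68), (-16, 70), (-15, 74), (-14, 83), (-13, 96), (-12, 110), (-11, 127), (-10, 144), (-9, 152), (-8, 139), (-7, 116), (-6, 90), (-5, 73), (-4, 67), (-3, 69), (-2, 74), (-1, 79), (0, 86), (1, 96), (2, 107), (3, 116), (4, 121), (5, 126), (6, 128), (7, 130), (8, 127), (9, 118), (10, 107), (11, 95), (12, 89), (13, 84), (14, 77), (15, 72), (16, 68), (17, 68), (18, 69), (19, 69), (20, 71), (21, 72), (22, 74), (23, 75), (24, 75), (25, 76), (26, 79), (27, 83), (28, 93), (29, 106), (30, 123), (31, 138), (32, 145), (33, 145), (34, 126), (35, 97), (36, 73), (37, 65), (38, 67), (39, 68), (40, 67), (41, 66), (42, 65), (43, 63), (44, 62)]
top x: [(-12, 58), (-11, 58), (-10, 58), (-9, 58), (-8, 58), (-7, 58), (-6, 57), (-5, 55), (-4, 51), (-3, 52), (-2, 63), (-1, 89), (0, 128), (1, 161), (2, 175), (3, 157), (4, 127), (5, 106), (6, 104), (7, 108), (8, 100), (9, 90), (10, 80), (11, 83), (12, 95), (13, 108), (14, 106), (15, 94), (16, 83), (17, 80), (18, 83), (19, 84), (20, 83), (21, 87), (22, 100), (23, 123), (24, 146), (25, 162), (26, 162), (27, 145), (2
[... 809 characters left out ...]
 (38, 164), (39, 160), (40, 157), (41, 155), (42, 154), (43, 153), (44, 153)]
scene x: [(-12, 147), (-11, 145), (-10, 142), (-9, 138), (-8, 132), (-7, 127), (-6, 121), (-5, 117), (-4, 116), (-3, 119), (-2, 126), (-1, 137), (0, 150), (1, 165), (2, 175), (3, 179), (4, 175), (5, 164), (6, 150), (7, 139), (8, 132), (9, 129), (10, 129), (11, 128), (12, 126), (13, 123), (14, 118), (15, 112), (16, 104), (17, 95), (18, 83), (19, 71), (20, 63), (21, 61), (22, 67), (23, 83), (24, 103), (25, 126), (26, 147), (27, 164), (28, 173), (29, 172), (30, 166), (31, 159), (32, 155), (33, 153), (34, 153), (35, 153), (36, 153), (37, 153), (38, 153), (39, 152), (40, 152), (41, 152), (42, 152), (43, 152), (44, 152)]
```

```bash
cat >> h.py <<'E'
from scipy.spatial.transform import Rotation as Ro
def Rt(yaw,sgn=1):   # yaw of bracket x axis (rad); tool z = sgn*bracket y
    y=np.array([-np.sin(yaw),np.cos(yaw),0])*sgn; x=np.array([0,0,-1.]); return np.c_[x,np.cross(y,x),y]
def delta(pos,R):
    s=bot.sense();R0=Ro.from_rotvec(s['tcp_rot']).as_matrix()
    d=R0.T@(np.asarray(pos)-s['ee_pos'])*1000; return np.round(d,1),np.round(Ro.from_matrix(R0.T@R).as_rotvec(),3)
E
python3 - <<'E'
from h import *
s=bot.sense();print(Ro.from_rotvec(s['tcp_rot']).as_matrix().round(3))
yb=np.radians(205.2)
for sg in(1,-1):print(delta([.6095,.1538,.16],Rt(yb,sg)))
for sg in(1,-1):print(delta([.65,-.18,.2],Rt(np.radians(170.5),sg)))
for p in((418,140),(312,127),(216,140)): print(ray("top",p,.05).round(3))
E
```

```text
[[-0.    -0.946  0.324]
 [-0.001  0.324  0.946]
 [-1.    -0.    -0.001]]
(array([  71. , -526.8, -281.6]), array([ 2.372e+00, -1.000e-03,  2.000e-03]))
(array([  71. , -526.8, -281.6]), array([-0.77 , -0.001, -0.   ]))
(array([  31.5, -673.2, -584.3]), array([ 2.978e+00, -0.000e+00,  2.000e-03]))
(array([  31.5, -673.2, -584.3]), array([-0.164, -0.001, -0.   ]))
[[ 0.706 -0.316  0.05 ]]
[[0.754 0.013 0.05 ]]
[[0.719 0.314 0.05 ]]
```

send_rows --pt "0 -45 -25 -0.1 0 0 85" --pt "0 -95 -50 -0.2 0 0 85" --pt "0 -145 -75 -0.3 0 0 85" --pt "0 -195 -104 -0.4 0 0 85" --pt "0 -245 -131 -0.5 0 0 85" --pt "0 -295 -158 -0.6 0 0 85" --pt "0 -345 -185 -0.7 0 0 85" --pt "0 -395 -212 -0.77 0 0 85" --squeeze 40

```text
t: 1.1
ee_pos: [0.5084, 0.2613, 0.2311]
tcp_rot: [-1.527, 0.966, 1.528]
ft_force: [-0.2, 0.9, -0.4]
width: 0.0848
```

Run:
```python
from h import *
yb=np.radians(205.2)
print(delta([.6095,.1538,.15],Rt(yb,-1)))
```

```text
(array([  81.1,  -45.3, -140.5]), array([ 0.003,  0.   , -0.   ]))
```

send_rows --pt "0 -15 -46 0 0 0 85" --pt "20 -30 -92 0 0 0 85" --pt "50 -42 -130 0 0 0 85" --pt "81 -45.3 -140.5 0 0 0 85" --pt "81 -45.3 -140.5 0 0 0 85"

```text
t: 1.72
ee_pos: [0.6069, 0.1533, 0.1474]
tcp_rot: [-1.522, 0.974, 1.529]
ft_force: [-1.3, 0.9, 0.1]
width: 0.0847
```

Run:
```python
from h import *
yb=np.radians(205.2)
print(delta([.6095,.1538,.0715],Rt(yb,-1)))
a=[]
for n in("top","scene"):
    im=bot.read_camera(n); c=proj(n,[.61,.154,.1])[0].astype(int)-[32,40]
    a.append(cv2.resize(im[c[1]:c[1]+64,c[0]:c[0]+64,::-1],(400,400),interpolation=cv2.INTER_CUBIC))
cv2.imwrite("pics/pre.png",np.hstack(a))
```

```text
(array([75.9, -3. , -0.7]), array([-0.002,  0.   , -0.006]))
```

View pics/pre.png

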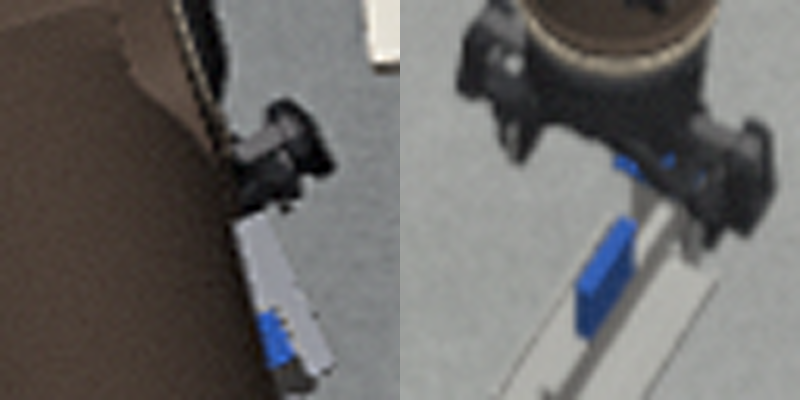

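send_rows --pt "20 -2 -0.5 0 0 0 85" --pt "45 -2 -0.5 0 0 0 85" --pt "65 -2 -0.5 0 0 0 85" --pt "76 -2 -0.5 0 0 0 85" --pt "76 -2 -0.5 0 0 0 85"

```text
t: 2.45
ee_pos: [0.6099, 0.1559, 0.0739]
tcp_rot: [-1.526, 0.968, 1.527]
ft_force: [0.1, -0.7, 0.2]
width: 0.085
```

Run:
```python
from h import *
yb=np.radians(205.2)
print(delta([.6095,.1538,.0715],Rt(yb,-1)))
```

```text
(array([ 2.4,  1.3, -1.7]), array([ 0.001,  0.   , -0.001]))
```

send_rows --pt "2 1 -1.5 0 0 0 60" --pt "2 1 -1.5 0 0 0 40" --pt "2 1 -1.5 0 0 0 25" --pt "2 1 -1.5 0 0 0 15" --pt "2 1 -1.5 0 0 0 5" --pt "2 1 -1.5 0 0 0 5" --pt "2 1 -1.5 0 0 0 5" --pt "2 1 -1.5 0 0 0 5" --squeeze 60

```text
t: 3.45
ee_pos: [0.6102, 0.1538, 0.0725]
tcp_rot: [-1.526, 0.967, 1.526]
ft_force: [-0.9, 0.2, 3.8]
width: 0.0091
```

Run:
```python
from h import *
print({k:bot.sense()[k].round(4) for k in('ee_pos','ft_force','wrist_torque')})
a=[]
for n in("top","scene"):
    im=bot.read_camera(n); c=proj(n,[.61,.154,.1])[0].astype(int)-[32,32]
    a.append(cv2.resize(im[c[1]:c[1]+64,c[0]:c[0]+64,::-1],(400,400),interpolation=cv2.INTER_CUBIC))
cv2.imwrite("pics/grip.png",np.hstack(a))
```

```text
{'ee_pos': array([0.6102, 0.1538, 0.0725]), 'ft_force': array([-0.9272,  0.2236,  3.8451]), 'wrist_torque': array([0.0332, 0.1823, 0.0664])}
```

View pics/grip.png

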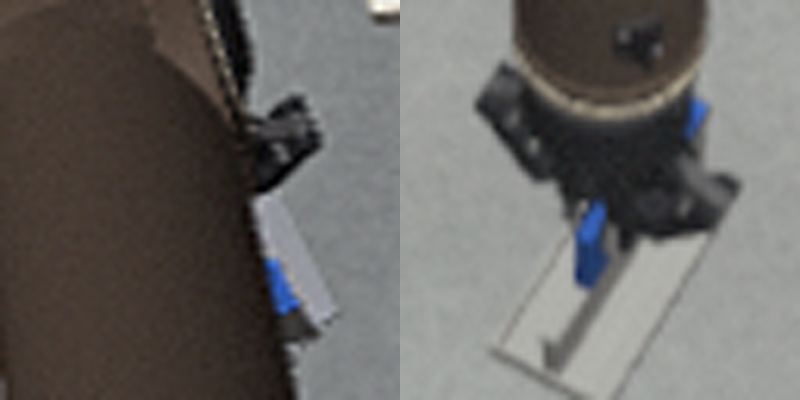

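send_rows --pt "-5 0 0 0 0 0 4" --pt "-20 0 0 0 0 0 4" --pt "-45 0 0 0 0 0 4" --pt "-75 0 0 0 0 0 4" --pt "-100 0 0 0 0 0 4" --pt "-110 0 0 0 0 0 4" --pt "-110 0 0 0 0 0 4"

```text
t: 4.42
ee_pos: [0.6102, 0.1536, 0.1828]
tcp_rot: [-1.526, 0.967, 1.525]
ft_force: [0.2, -0.4, -4.2]
width: 0.0089
```

Run:
```python
from h import *
print({k:bot.sense()[k].round(4) for k in('ee_pos','ft_force','wrist_torque')})
H=np.array([.5466,-.1668,.045]);yh=np.radians(170.5)
hx=np.array([np.cos(yh),np.sin(yh),0])
# tcp bracket coords x -66.5,y0,z 72.5 ; bracket z +40 above home first, x -60 away
for dx,dz in((-.06,.06),(-.045,.019)):
  T=H+hx*(-.066+dx)+[0,0,dz+.0725];print(T.round(4),delta(T,Rt(yh,-1)))
```

```text
{'ee_pos': array([0.6102, 0.1536, 0.1828]), 'ft_force': array([ 0.2011, -0.3626, -4.2296]), 'wrist_torque': array([-0.0014, -0.0582,  0.0194])}
[ 0.6709 -0.1876  0.1775] (array([   5.2,   90.5, -334.5]), array([0.606, 0.   , 0.001]))
[ 0.6561 -0.1851  0.1365] (array([  46.2,  102.9, -326. ]), array([0.606, 0.   , 0.001]))
```

send_rows --pt "0 10 -25 0.05 0 0 4" --pt "0 25 -70 0.14 0 0 4" --pt "0 40 -118 0.24 0 0 4" --pt "0 55 -168 0.34 0 0 4" --pt "0 70 -218 0.44 0 0 4" --pt "0 80 -268 0.53 0 0 4" --pt "3 88 -312 0.59 0 0 4" --pt "5 91 -334 0.606 0 0 4"

```text
t: 5.42
ee_pos: [0.6687, -0.1921, 0.1757]
tcp_rot: [-1.082, 1.289, 1.082]
ft_force: [-0.0, 0.6, -3.1]
width: 0.0093
```

send_rows --pt "10 5 0 0 0 0 4" --pt "30 9 0 0 0 0 4" --pt "41 12 0 0 0 0 4" --pt "41 12 0 0 0 0 4"

```text
t: 5.92
ee_pos: [0.6573, -0.184, 0.135]
tcp_rot: [-1.085, 1.284, 1.089]
ft_force: [-0.9, 0.2, -3.3]
width: 0.009
```

Run:
```python
from h import *
print({k:bot.sense()[k].round(4) for k in('ee_pos','ft_force','wrist_torque')})
H=np.array([.5466,-.1668,.045]);yh=np.radians(170.5)
hx=np.array([np.cos(yh),np.sin(yh),0])
for dx,dz in((-.045,.019),):
  T=H+hx*(-.066+dx)+[0,0,dz+.0725];print(T.round(4),delta(T,Rt(yh,-1)))
a=[]
for n in("top","scene"):
    im=bot.read_camera(n);cv2.imwrite(f"pics/{n}1.png",im[:,:,::-1]); c=proj(n,[.59,-.175,.1])[0].astype(int)-[40,40]
    a.append(cv2.resize(im[c[1]:c[1]+80,c[0]:c[0]+80,::-1],(400,400),interpolation=cv2.INTER_CUBIC))
cv2.imwrite("pics/pl1.png",np.hstack(a))
```

```text
{'ee_pos': array([ 0.6573, -0.184 ,  0.135 ]), 'ft_force': array([-0.8535,  0.1928, -3.348 ]), 'wrist_torque': array([ 0.0204, -0.0653,  0.0027])}
[ 0.6561 -0.1851  0.1365] (array([-1.5,  1. , -1.3]), array([ 0.001,  0.001, -0.003]))
```

View pics/pl1.png

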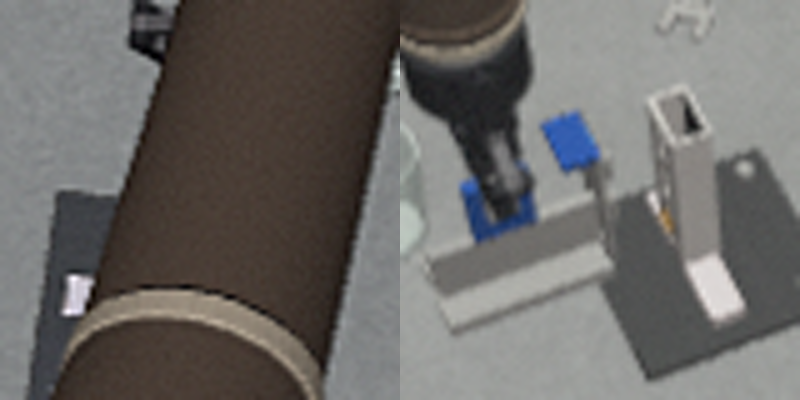

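```bash
cat > padm.py <<'E'
from h import *
yh=np.radians(170.5);hx=np.array([np.cos(yh),np.sin(yh),0]);hy=np.array([-hx[1],hx[0],0])
H0=np.array([.5485,-.1555,.045])
def pad(im,z,lo=100):
    n="scene";hsv=cv2.cvtColor(im,cv2.COLOR_RGB2HSV);g=im.astype(int)
    m=cv2.inRange(hsv,(105,150,lo),(125,255,255));k,l,st,ce=cv2.connectedComponentsWithStats(m)
    c0=proj(n,H0+hx*-.03+hy*.0115+[0,0,.13])[0]
    i=min([i for i in range(1,k) if st[i,4]>30],key=lambda i:np.hypot(*(ce[i]-c0)))
    cs,_=cv2.findContours(cv2.resize((l==i).astype(np.uint8),None,fx=8,fy=8,interpolation=cv2.INTER_NEAREST),cv2.RETR_EXTERNAL,cv2.CHAIN_APPROX_NONE)
    P=ray(n,(cs[0][:,0]+.5)/8-.5,z);r=rect(P);d=np.array([r[0],r[1],0])/1000-H0
    print("pad px",ce[i].round(1),st[i],"home0 x,y mm",round(d@hx*1000,1),round(d@hy*1000,1),"size",np.round(r[2:],1))
    c=P[:,:2].mean(0)
E
python3 - <<'E'
from padm import *
im=cv2.imread("pics/scene1.png")[:,:,::-1].copy()
z=bot.sense()['ee_pos'][2]-.0725+.114
for lo in(60,100,130,150): pad(im,z,lo)
e=bot.sense()['ee_pos']-H0;print(e@hx,e@hy)
im0=cv2.imread("pics/scene0.png")[:,:,::-1]
x,y=268,50
z=cv2.resize(im[110:150,285:345],None,fx=12,fy=12,interpolation=cv2.INTER_CUBIC) if 0 else None
E
```

```text
pad px [269.7 158. ] [265 153  10  11  70] home0 x,y mm -60.5 7.5 size [42.6 25.4 79.5]
pad px [269.7 158. ] [265 153  10  11  70] home0 x,y mm -60.5 7.5 size [42.6 25.4 79.5]
pad px [269.7 157.9] [265 153  10  11  68] home0 x,y mm -60.5 8.1 size [41.3 25.4 79.5]
pad px [269.6 157.7] [265 153  10  10  65] home0 x,y mm -60.5 8.1 size [41.3 25.4 79.5]
-0.11345499380883514 0.010745284577988866
```

```bash
cat > prof.py <<'E'
from padm import *
def edges(im,n,zp,xs,ys,ch):
    g=(im.astype(np.float32)[...,2]-im.astype(np.float32)[...,0]) if ch=="b" else im.astype(np.float32).mean(2)
    P=np.array([[H0*[1,1,0]+x*hx+y*hy+[0,0,zp] for y in ys] for x in xs])
    p=proj(n,P.reshape(-1,3)).astype(np.float32).reshape(P.shape[:2]+(2,))
    return cv2.remap(g,p[...,0],p[...,1],cv2.INTER_CUBIC)
E
python3 - <<'E'
from prof import *
im=cv2.imread("pics/scene1.png")[:,:,::-1].copy()
zp=bot.sense()['ee_pos'][2]-.0725+.114
ys=np.arange(-.03,.045,.0015)
a=edges(im,"scene",zp,np.linspace(-.068,-.053,6),ys,"b").mean(0)
print("pad",[(round(y*1e3,1),int(v)) for y,v in zip(ys,a)])
b=edges(im,"scene",zp,np.arange(-.085,-.035,.0015),np.linspace(0,.018,6),"b").mean(1)
print("padx",[(round(y*1e3,1),int(v)) for y,v in zip(np.arange(-.085,-.035,.0015),b)])
z=cv2.resize(im[138:178,248:308],None,fx=13,fy=13,interpolation=cv2.INTER_CUBIC)[:,:,::-1].copy()
def dr(f,zz,c):
    P=np.array([H0*[1,1,0]+x*hx+y*hy+[0,0,zz] for x,y in f]);p=((proj("scene",P)-[248,138]+.5)*13).astype(int);cv2.polylines(z,[p],True,c,1)
dr([(0,-.0105),(0,.0335),(.029,.0335),(.029,-.0105)],.159,(255,0,255))
dr([(-.0735,-.0093),(-.0735,.0307),(-.0475,.0307),(-.0475,-.0093)],zp,(0,255,255))
cv2.imwrite("pics/cmp.png",z)
E
```

```text
pad [(np.float64(-30.0), -3), (np.float64(-28.5), -2), (np.float64(-27.0), -2), (np.float64(-25.5), -2), (np.float64(-24.0), -2), (np.float64(-22.5), -2), (np.float64(-21.0), -3), (np.float64(-19.5), -3), (np.float64(-18.0), 0), (np.float64(-16.5), 8), (np.float64(-15.0), 20), (np.float64(-13.5), 40), (np.float64(-12.0), 64), (np.float64(-10.5), 88), (np.float64(-9.0), 106), (np.float64(-7.5), 117), (np.float64(-6.0), 122), (np.float64(-4.5), 124), (np.float64(-3.0), 124), (np.float64(-1.5), 123), (np.float64(0.0), 123), (np.float64(1.5), 124), (np.float64(3.0), 124), (np.float64(4.5), 123), (np.float64(6.0), 124), (np.float64(7.5), 124), (np.float64(9.0), 124), (np.float64(10.5), 123), (np.float64(12.0), 123), (np.float64(13.5), 123), (np.float64(15.0), 124), (np.float64(16.5), 124), (np.float64(18.0), 124), (np.float64(19.5), 124), (np.float64(21.0), 124), (np.float64(22.5), 125), (np.float64(24.0), 127), (np.float64(25.5), 125), (np.float64(27.0), 112), (np.float64(28.5), 89), (np.float64(30.0), 59), (np.float64(31.5), 34), (np.float64(33.0), 12), (np.float64(34.5), 0), (np.float6
[... 299 characters left out ...]
76.0), 0), (np.float64(-74.5), 18), (np.float64(-73.0), 58), (np.float64(-71.5), 103), (np.float64(-70.0), 127), (np.float64(-68.5), 129), (np.float64(-67.0), 124), (np.float64(-65.5), 122), (np.float64(-64.0), 122), (np.float64(-62.5), 122), (np.float64(-61.0), 122), (np.float64(-59.5), 123), (np.float64(-58.0), 123), (np.float64(-56.5), 123), (np.float64(-55.0), 123), (np.float64(-53.5), 123), (np.float64(-52.0), 123), (np.float64(-50.5), 118), (np.float64(-49.0), 101), (np.float64(-47.5), 69), (np.float64(-46.0), 30), (np.float64(-44.5), 2), (np.float64(-43.0), -3), (np.float64(-41.5), -2), (np.float64(-40.0), -1), (np.float64(-38.5), -1), (np.float64(-37.0), -1), (np.float64(-35.5), -1)]
```

View pics/cmp.png

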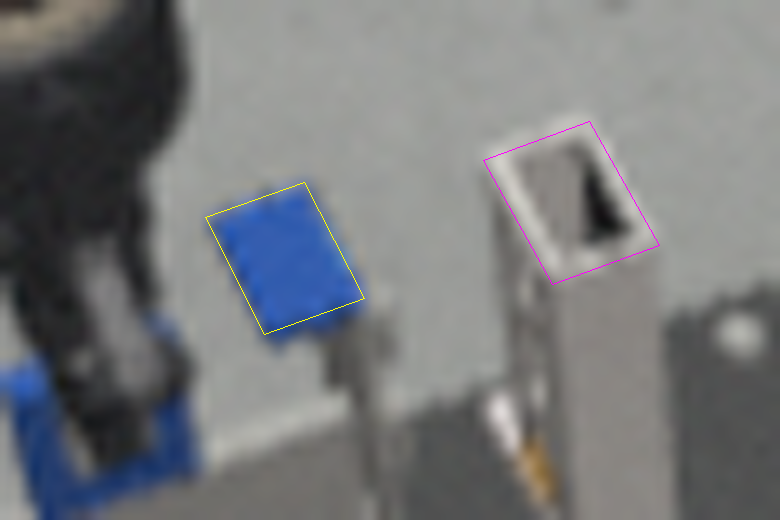

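send_rows --pt "-1.5 6 -1 0 0 0 4" --pt "-1.5 14 -1.5 0 0 0 4" --pt "-1.5 22 -1.8 0 0 0 4" --pt "-1.5 29 -1.8 0 0 0 4" --pt "-1.5 29 -1.8 0 0 0 4" --pt "-1.5 29 -1.8 0 0 0 4"

```text
t: 6.78
ee_pos: [0.6296, -0.1823, 0.1379]
tcp_rot: [-1.086, 1.283, 1.086]
ft_force: [0.7, -0.2, -3.1]
width: 0.0093
```

```bash
cat > st.py <<'E'
from prof import *
s=bot.sense();e=(s['ee_pos']-H0)*1000
print("t",round(s['t'],2),"hx",round(e@hx,2),"hy",round(e@hy,2),"bz",round(e[2]-72.5,2),"F hx,hy,z",np.round([s['ft_force']@hx,s['ft_force']@hy,s['ft_force'][2]],1),"tau",s['wrist_torque'].round(2),delta(s['ee_pos'],Rt(yh,-1))[1],"w",round(s['width']*1e3,1))
E
cat > snap.py <<'E'
import sys;from prof import *
im=bot.read_camera("scene");cv2.imwrite(f"pics/{sys.argv[1]}_full.png",im[:,:,::-1])
cv2.imwrite(f"pics/{sys.argv[1]}.png",cv2.resize(im[120:195,245:335,::-1],None,fx=8,fy=8,interpolation=cv2.INTER_CUBIC))
E
python3 st.py; python3 snap.py c2;python3 - <<'E'
from prof import *
im=cv2.imread("pics/c2_full.png")[:,:,::-1].copy()
zp=bot.sense()['ee_pos'][2]-.0725+.114
ys=np.arange(-.03,.045,.0005);e=(bot.sense()['ee_pos']-H0)@hx+.053
a=edges(im,"scene",zp,np.linspace(e-.008,e+.008,6),ys,"b").mean(0); i=np.where(a>62)[0]; print(ys[i[0]],ys[i[-1]])
# rim: front strip row at x 0..4mm
for x in(.001,.002,.003):
  a=edges(im,"scene",.159,[x],ys,"g").mean(0);print([int(v) for v in a[::3]])
print((ys[::3]*1e3).round(1))
E
```

```text
t 6.78 hx -84.41 hy 13.0 bz 20.41 F hx,hy,z [-0.7  0.1 -3.1] tau [-0.03 -0.07  0.02] [0. 0. 0.] w 9.3
-0.00849999999999998 0.03300000000000006
[132, 132, 132, 132, 133, 134, 134, 134, 134, 132, 128, 129, 132, 137, 144, 154, 164, 170, 173, 168, 166, 167, 167, 169, 173, 174, 176, 177, 175, 173, 175, 177, 178, 180, 176, 170, 170, 172, 175, 179, 178, 177, 174, 171, 167, 163, 159, 157, 156, 156]
[132, 132, 132, 133, 134, 134, 133, 133, 134, 133, 132, 134, 139, 144, 155, 165, 176, 183, 185, 181, 178, 176, 175, 179, 184, 187, 189, 190, 189, 189, 191, 192, 196, 198, 196, 192, 187, 186, 190, 195, 196, 193, 187, 180, 173, 166, 160, 157, 155, 155]
[132, 132, 133, 134, 135, 134, 133, 132, 132, 132, 134, 138, 143, 150, 159, 169, 179, 188, 191, 188, 183, 178, 176, 181, 188, 191, 192, 192, 193, 195, 197, 197, 199, 202, 204, 203, 198, 194, 196, 201, 204, 204, 198, 189, 178, 169, 161, 156, 154, 154]
[-30.  -28.5 -27.  -25.5 -24.  -22.5 -21.  -19.5 -18.  -16.5 -15.  -13.5
 -12.  -10.5  -9.   -7.5  -6.   -4.5  -3.   -1.5   0.    1.5   3.    4.5
   6.    7.5   9.   10.5  12.   13.5  15.   16.5  18.   19.5  21.   22.5
  24.   25.5  27.   28.5  30.   31.5  33.   34.5  36.   37.5  39.   40.5
  42.   43.5]
```

View pics/c2.png

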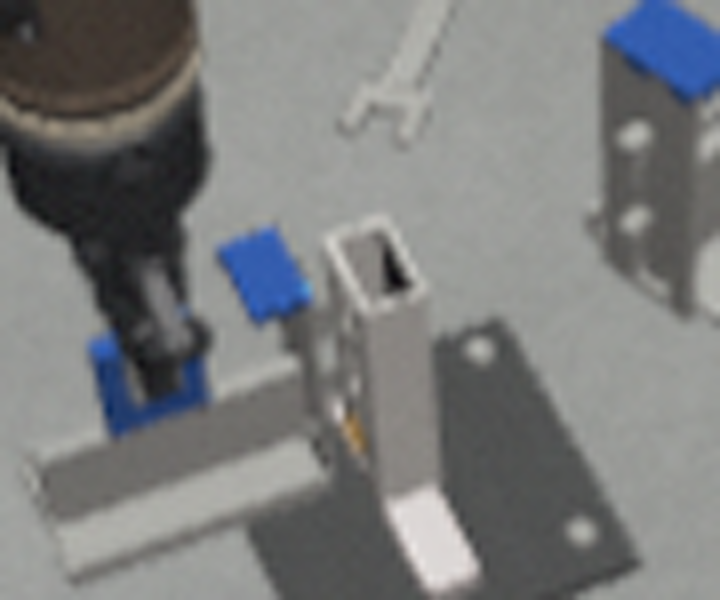

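send_rows --pt "1 2 0 0 0 0 4" --pt "1.4 4 0 0 0 0 4" --pt "1.4 5.5 0 0 0 0 4" --pt "1.4 7 0 0 0 0 4" --pt "1.4 8 0 0 0 0 4" --pt "1.4 9 0 0 0 0 4" --pt "1.4 9 0 0 0 0 4"

```text
t: 7.7
ee_pos: [0.6204, -0.1808, 0.1364]
tcp_rot: [-1.086, 1.283, 1.086]
ft_force: [0.3, 0.1, -3.9]
width: 0.0092
```

```bash
python3 st.py
```

```text
t 7.7 hx -75.12 hy 13.11 bz 18.9 F hx,hy,z [-0.3 -0.2 -3.9] tau [ 0.01 -0.04 -0.05] [0. 0. 0.] w 9.2
```

send_rows --pt "0 1 0 0 0 0 4" --pt "0 2 0 0 0 0 4" --pt "0 3 0 0 0 0 4" --pt "0 3 0 0 0 0 4"

```text
t: 8.2
ee_pos: [0.6174, -0.1803, 0.1364]
tcp_rot: [-1.086, 1.283, 1.086]
ft_force: [0.1, -0.0, -3.3]
width: 0.0092
```

```bash
python3 st.py
```

```text
t 8.2 hx -72.09 hy 13.08 bz 18.9 F hx,hy,z [-0.1 -0.  -3.3] tau [-0.01 -0.04  0.05] [-0.  0. -0.] w 9.2
```

Free at -72 (butting expected near -76.5), so the hooks are likely entering the slots. Continue gently.

send_rows --pt "0 1 0 0 0 0 4" --pt "0 2 0 0 0 0 4" --pt "0 3 0 0 0 0 4" --pt "0 4 0 0 0 0 4" --pt "0 4 0 0 0 0 4"

```text
t: 8.82
ee_pos: [0.6135, -0.1796, 0.1364]
tcp_rot: [-1.086, 1.283, 1.086]
ft_force: [-0.4, -0.0, -3.1]
width: 0.0087
```

```bash
python3 st.py; python3 snap.py c3
```

```text
t 8.82 hx -68.09 hy 13.08 bz 18.9 F hx,hy,z [ 0.4  0.1 -3.1] tau [ 0.01 -0.01 -0.03] [-0.  0. -0.] w 8.7
```

View pics/c3.png

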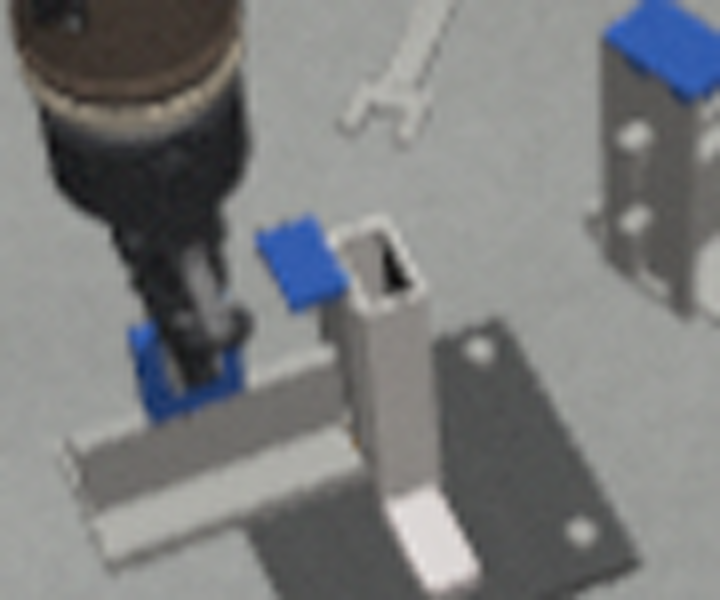

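send_rows --pt "0 0.5 0 0 0 0 4" --pt "0 1 0 0 0 0 4" --pt "0 1.5 0 0 0 0 4" --pt "0 2 0 0 0 0 4" --pt "0 2 0 0 0 0 4"

```text
t: 9.5
ee_pos: [0.6116, -0.1793, 0.1364]
tcp_rot: [-1.086, 1.283, 1.086]
ft_force: [0.4, -0.4, -3.6]
width: 0.0093
```

```bash
python3 st.py
```

```text
t 9.5 hx -66.13 hy 13.07 bz 18.89 F hx,hy,z [-0.5  0.3 -3.6] tau [-0.01 -0.08 -0.02] [ 0.  0. -0.] w 9.3
```

send_rows --pt "0 0.5 0 0 0 0 4" --pt "0 1 0 0 0 0 4" --pt "0 1 0 0 0 0 4"

```text
t: 9.88
ee_pos: [0.611, -0.1793, 0.1365]
tcp_rot: [-1.087, 1.282, 1.085]
ft_force: [2.8, -0.5, -5.0]
width: 0.0088
```

```bash
python3 st.py
```

```text
t 9.88 hx -65.59 hy 13.11 bz 19.03 F hx,hy,z [-2.8 -0.  -5. ] tau [-0.12 -0.54 -0.02] [ 0.    -0.     0.001] w 8.8
```

send_rows --pt "1 -0.5 0 0 0 0 4" --pt "2 -0.5 0 0 0 0 4" --pt "3 -0.5 0 0 0 0 4" --pt "4 -0.5 0 0 0 0 4" --pt "5 -0.5 0 0 0 0 4" --pt "5 -0.5 0 0 0 0 4" --pt "5 -0.5 0 0 0 0 4"

```text
t: 10.75
ee_pos: [0.6113, -0.1793, 0.1315]
tcp_rot: [-1.086, 1.283, 1.086]
ft_force: [1.2, 0.1, -2.4]
width: 0.009
```

```bash
python3 st.py
```

```text
t 10.75 hx -65.89 hy 13.1 bz 14.03 F hx,hy,z [-1.2 -0.3 -2.4] tau [-0.04 -0.41 -0.01] [0.    0.    0.001] w 9.0
```

send_rows --pt "0.5 0 0 0 0 0 4" --pt "1 0 0 0 0 0 4" --pt "1.5 0 0 0 0 0 4" --pt "2 0 0 0 0 0 4" --pt "2.5 0 0 0 0 0 4" --pt "2.5 0 0 0 0 0 4"

```text
t: 11.5
ee_pos: [0.6119, -0.1794, 0.1294]
tcp_rot: [-1.087, 1.282, 1.085]
ft_force: [4.7, 0.3, 3.3]
width: 0.0092
```

```bash
python3 st.py
```

```text
t 11.5 hx -66.44 hy 13.08 bz 11.93 F hx,hy,z [-4.6 -1.1  3.3] tau [-0.11 -0.98  0.02] [ 0.    -0.     0.002] w 9.2
```

send_rows --pt "0 0 0 0 0 0 12" --pt "0 0 0 0 0 0 16" --pt "0 0 0 0 0 0 25" --pt "0 0 0 0 0 0 40" --pt "0 0 0 0 0 0 40"

```text
t: 12.12
ee_pos: [0.611, -0.1792, 0.1288]
tcp_rot: [-1.086, 1.283, 1.086]
ft_force: [0.1, -0.3, 0.5]
width: 0.0399
```

```bash
python3 st.py;python3 snap.py c4
```

```text
t 12.12 hx -65.52 hy 13.09 bz 11.28 F hx,hy,z [-0.2  0.3  0.5] tau [ 0.01 -0.02 -0.08] [ 0.  0. -0.] w 39.9
```

View pics/c4.png

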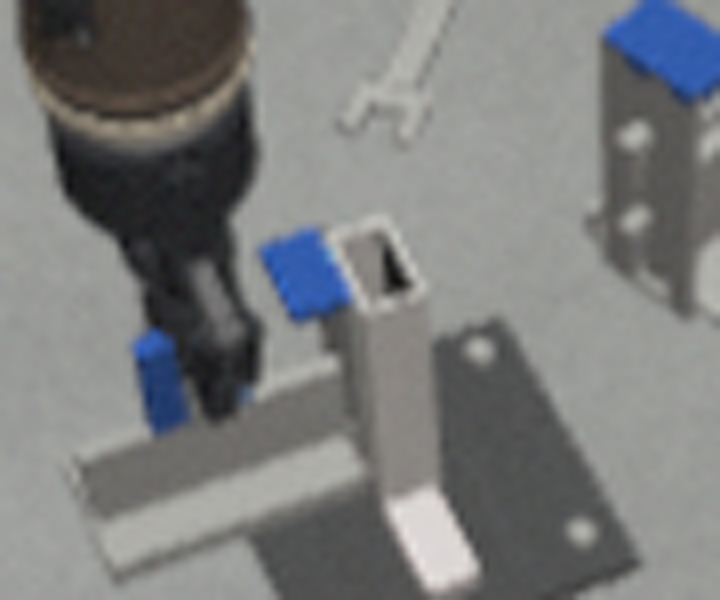

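send_rows --pt "-10 0 0 0 0 0 40" --pt "-40 0 0 0 0 0 40" --pt "-80 0 0 0 0 0 40" --pt "-90 5 0 0 0 0 20" --pt "-90 30 0 0 0 0 0" --pt "-90 50 0 0 0 0 0" --pt "-90 53.5 0 0 0 0 0" --pt "-90 53.5 0 0 0 0 0"

```text
t: 13.18
ee_pos: [0.5587, -0.1704, 0.2191]
tcp_rot: [-1.087, 1.282, 1.086]
ft_force: [0.0, 0.4, 0.5]
width: -0.0
```

```bash
python3 st.py;python3 snap.py c5; python3 -c "
from h import *;print(bot.sense()['ee_pos'])"
```

```text
t 13.18 hx -12.49 hy 12.97 bz 101.6 F hx,hy,z [ 0.  -0.4  0.5] tau [-0.   -0.04  0.  ] [0.    0.    0.001] w -0.0
[ 0.55892825 -0.17035646  0.21895752]
```

View pics/c5.png

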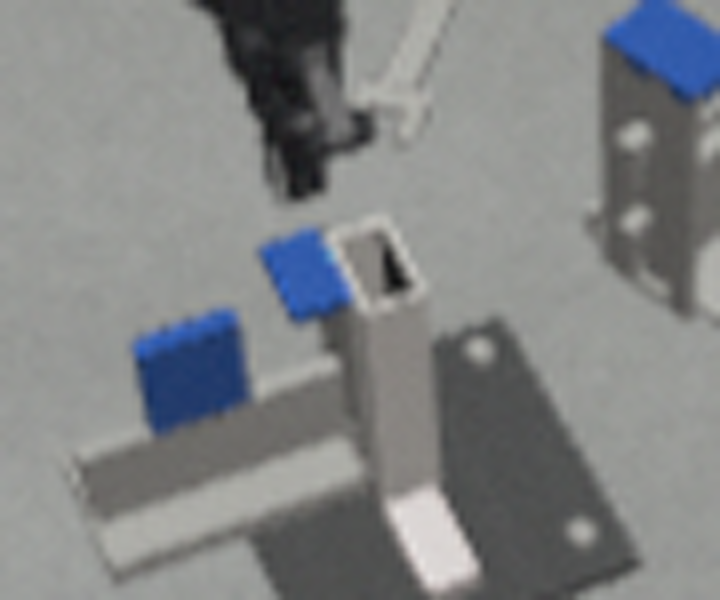

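send_rows --pt "15 0 0 0 0 0 0" --pt "30 0 0 0 0 0 0" --pt "40 0 0 0 0 0 0" --pt "44 0 0 0 0 0 0" --pt "46 0 0 0 0 0 0" --pt "47 0 0 0 0 0 0" --pt "48 0 0 0 0 0 0" --pt "48 0 0 0 0 0 0"

```text
t: 14.22
ee_pos: [0.5584, -0.1704, 0.1711]
tcp_rot: [-1.086, 1.283, 1.086]
ft_force: [-0.6, 0.4, -0.1]
width: 0.0003
```

```bash
python3 st.py
```

```text
t 14.22 hx -12.27 hy 13.08 bz 53.58 F hx,hy,z [ 0.6 -0.3 -0.1] tau [ 0.01 -0.04 -0.04] [0. 0. 0.] w 0.3
```

send_rows --pt "0.5 0 0 0 0 0 0" --pt "1 0 0 0 0 0 0" --pt "1.5 0 0 0 0 0 0" --pt "2 0 0 0 0 0 0" --pt "2 0 0 0 0 0 0"

```text
t: 14.85
ee_pos: [0.5586, -0.1705, 0.1696]
tcp_rot: [-1.086, 1.282, 1.085]
ft_force: [-1.7, 0.6, 7.2]
width: -0.0002
```

```bash
python3 st.py
```

```text
t 14.85 hx -12.46 hy 13.17 bz 52.12 F hx,hy,z [ 1.8 -0.3  7.2] tau [0.16 0.4  0.02] [-0.     0.     0.001] w -0.2
```

send_rows --pt "0.25 0 0 0 0 0 0" --pt "0.5 0 0 0 0 0 0" --pt "0.75 0 0 0 0 0 0" --pt "0.75 0 0 0 0 0 0"

```text
t: 15.35
ee_pos: [0.559, -0.1706, 0.1694]
tcp_rot: [-1.087, 1.282, 1.085]
ft_force: [-2.1, 0.6, 9.0]
width: 0.0002
```

```bash
python3 st.py
```

```text
t 15.35 hx -12.85 hy 13.17 bz 51.91 F hx,hy,z [ 2.2 -0.3  9. ] tau [0.15 0.41 0.05] [-0.     0.     0.002] w 0.2
```

send_rows --pt "0.25 0 0 0 0 0 0" --pt "0.5 0 0 0 0 0 0" --pt "0.75 0 0 0 0 0 0" --pt "0.75 0 0 0 0 0 0"

```text
t: 15.85
ee_pos: [0.5595, -0.1707, 0.1692]
tcp_rot: [-1.088, 1.281, 1.084]
ft_force: [-2.2, 0.7, 12.2]
width: -0.0001
```

```bash
python3 st.py
```

```text
t 15.85 hx -13.34 hy 13.22 bz 51.71 F hx,hy,z [ 2.3 -0.4 12.2] tau [ 0.18  0.46 -0.01] [-0.     0.     0.003] w -0.1
```

send_rows --pt "0.25 0.3 0 0 0 0 0" --pt "0.5 0.6 0 0 0 0 0" --pt "0.75 0.8 0 0 0 0 0" --pt "0.75 0.8 0 0 0 0 0"

```text
t: 16.35
ee_pos: [0.5587, -0.1707, 0.1684]
tcp_rot: [-1.088, 1.281, 1.084]
ft_force: [-1.4, 0.2, 11.2]
width: 0.0002
```

```bash
python3 st.py
```

```text
t 16.35 hx -12.6 hy 13.28 bz 50.95 F hx,hy,z [ 1.4  0.1 11.2] tau [ 0.04  0.34 -0.05] [-0.     0.     0.003] w 0.2
```

Moving down along the ramp now; continue.

send_rows --pt "0.25 0.1 0 0 0 0 0" --pt "0.5 0.3 0 0 0 0 0" --pt "0.75 0.4 0 0 0 0 0" --pt "1 0.5 0 0 0 0 0" --pt "1 0.5 0 0 0 0 0"

```text
t: 16.98
ee_pos: [0.5584, -0.1706, 0.1674]
tcp_rot: [-1.088, 1.281, 1.083]
ft_force: [-0.9, -0.1, 10.2]
width: 0.0001
```

```bash
python3 st.py
```

```text
t 16.98 hx -12.3 hy 13.29 bz 49.86 F hx,hy,z [ 0.9  0.2 10.2] tau [0.09 0.13 0.05] [-0.    -0.     0.004] w 0.1
```

send_rows --pt "0.5 0 0 0 0 0 0" --pt "1 0 0 0 0 0 0" --pt "1.5 0 0 0 0 0 0" --pt "2 0 0 0 0 0 0" --pt "2 0 0 0 0 0 0"

```text
t: 17.6
ee_pos: [0.5584, -0.1706, 0.1655]
tcp_rot: [-1.088, 1.281, 1.083]
ft_force: [-1.4, 1.1, 11.9]
width: 0.0003
```

```bash
python3 st.py
```

```text
t 17.6 hx -12.3 hy 13.28 bz 48.01 F hx,hy,z [ 1.6 -0.8 11.9] tau [ 0.11  0.2  -0.03] [-0.     0.     0.004] w 0.3
```

send_rows --pt "0.5 0 0 0 0 0 0" --pt "1 0 0 0 0 0 0" --pt "1.5 0 0 0 0 0 0" --pt "2 0 0 0 0 0 0" --pt "2.5 0 0 0 0 0 0" --pt "2.5 0 0 0 0 0 0"

```text
t: 18.35
ee_pos: [0.5573, -0.1702, 0.1613]
tcp_rot: [-1.087, 1.283, 1.086]
ft_force: [-0.6, -0.2, 5.7]
width: -0.0003
```

```bash
python3 st.py
```

```text
t 18.35 hx -11.13 hy 13.08 bz 43.78 F hx,hy,z [0.5 0.3 5.7] tau [ 0.06 -0.12 -0.07] [0.    0.    0.001] w -0.3
```

send_rows --pt "0.5 0 0 0 0 0 0" --pt "1 0 0 0 0 0 0" --pt "1.5 0 0 0 0 0 0" --pt "1.5 0 0 0 0 0 0"

```text
t: 18.85
ee_pos: [0.5568, -0.1701, 0.1593]
tcp_rot: [-1.086, 1.284, 1.087]
ft_force: [-0.3, -0.2, 0.5]
width: -0.0002
```

```bash
python3 st.py
```

```text
t 18.85 hx -10.6 hy 13.08 bz 41.75 F hx,hy,z [0.2 0.3 0.5] tau [-0.02  0.03  0.01] [ 0.    -0.    -0.001] w -0.2
```

send_rows --pt "0.5 -1 0 0 0 0 0" --pt "1 -1 0 0 0 0 0" --pt "1.3 -1 0 0 0 0 0" --pt "1.3 -1 0 0 0 0 0"

```text
t: 19.35
ee_pos: [0.5582, -0.1704, 0.1588]
tcp_rot: [-1.086, 1.283, 1.086]
ft_force: [-2.1, 0.9, 4.8]
width: 0.0001
```

```bash
python3 st.py
```

```text
t 19.35 hx -12.02 hy 13.1 bz 41.31 F hx,hy,z [ 2.2 -0.5  4.8] tau [ 0.11  0.35 -0.01] [0.    0.    0.001] w 0.1
```

send_rows --pt "0.4 0.3 0 0 0 0 0" --pt "0.8 0.6 0 0 0 0 0" --pt "1.2 0.9 0 0 0 0 0" --pt "1.2 0.9 0 0 0 0 0"

```text
t: 19.85
ee_pos: [0.5582, -0.1704, 0.1587]
tcp_rot: [-1.088, 1.281, 1.084]
ft_force: [-1.4, 0.4, 10.8]
width: 0.0002
```

```bash
python3 st.py
```

```text
t 19.85 hx -12.04 hy 13.13 bz 41.23 F hx,hy,z [ 1.4 -0.2 10.8] tau [0.2  0.38 0.04] [-0.     0.     0.003] w 0.2
```

send_rows --pt "0.5 0.3 0 0 0 0 0" --pt "1 0.6 0 0 0 0 0" --pt "1 0.6 0 0 0 0 0" --pt "0 0.4 0 0 0 0 0" --pt "-3 0 0 0 0 0 0" --pt "-20 0 0 0 0 0 0" --pt "-60 0 0 0 0 0 0" --pt "-110 0 0 0 0 0 0"

```text
t: 20.85
ee_pos: [0.5565, -0.1701, 0.2682]
tcp_rot: [-1.085, 1.285, 1.088]
ft_force: [0.7, 0.6, -0.1]
width: -0.0002
```

send_rows --pt "-20 -30 0 0 0 0 0" --pt "-40 -80 0 0 0 0 0" --pt "-40 -110 0 0 0 0 0" --pt "-40 -110 0 0 0 0 0"

```text
t: 21.35
ee_pos: [0.6668, -0.1882, 0.3067]
tcp_rot: [-1.087, 1.284, 1.087]
ft_force: [0.1, 0.4, -0.0]
width: -0.0003
```

```bash
python3 st.py;python3 snap.py c6
python3 - <<'E'
from prof import *
im=cv2.imread("pics/c6_full.png")[:,:,::-1].copy()
pad(im,.159)
E
```

```text
t 21.35 hx -122.11 hy 12.7 bz 189.19 F hx,hy,z [-0.1 -0.4 -0. ] tau [-0.01  0.04  0.02] [ 0.001 -0.    -0.001] w -0.3
pad px [282.9 156.5] [278 152  10  10  67] home0 x,y mm -15.8 10.3 size [41.9 26.2 78.7]
```

View pics/c6.png

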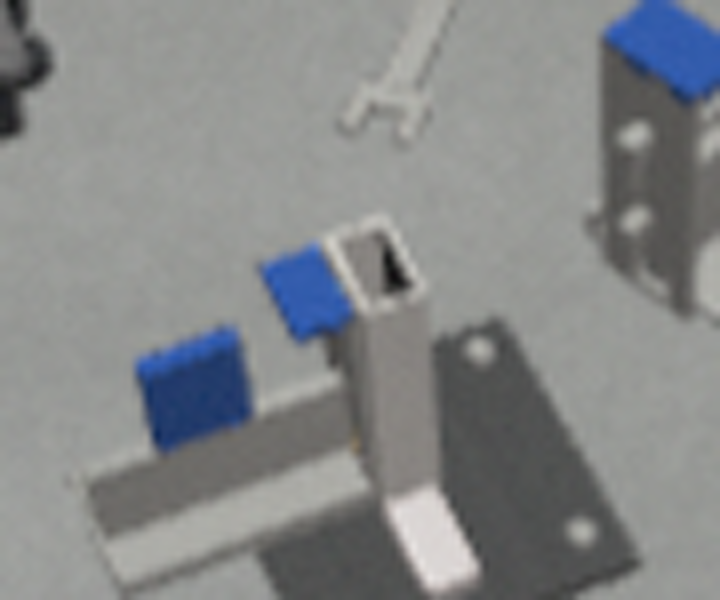

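send_rows --pt "-20 0 40 0 0 0 0" --pt "-40 0 95 0 0 0 0" --pt "-40 0 150 0 0 0 0" --pt "-40 0 205 0 0 0 0" --pt "-40 0 260 0 0 0 0" --pt "-40 0 300 0 0 0 0" --pt "-40 0 300 0 0 0 0"

```text
t: 22.28
ee_pos: [0.7139, 0.1125, 0.3469]
tcp_rot: [-1.089, 1.28, 1.093]
ft_force: [-0.1, -0.9, 0.1]
width: -0.0
```

```bash
python3 snap.py c7
python3 - <<'E'
from prof import *
im=bot.read_camera("top");cv2.imwrite("pics/top2.png",im[:,:,::-1])
cv2.imwrite("pics/top2z.png",cv2.resize(im[135:235,330:410,::-1],None,fx=6,fy=6,interpolation=cv2.INTER_CUBIC))
hsv=cv2.cvtColor(im,cv2.COLOR_RGB2HSV)
m=cv2.inRange(hsv,(105,150,60),(125,255,255));k,l,st,ce=cv2.connectedComponentsWithStats(m)
for i in range(1,k):
    if st[i,4]>20 and 330<ce[i][0]<410 and 135<ce[i][1]<235:
        cs,_=cv2.findContours(cv2.resize((l==i).astype(np.uint8),None,fx=8,fy=8,interpolation=cv2.INTER_NEAREST),cv2.RETR_EXTERNAL,cv2.CHAIN_APPROX_NONE)
        for z in(.149,.159):
            r=rect(ray("top",(cs[0][:,0]+.5)/8-.5,z));d=np.array([r[0],r[1],0])/1000-H0
            print(ce[i].round(1),st[i],z,"hx,hy",(d@hx*1e3).round(1),(d@hy*1e3).round(1),np.round(r[2:],1))
E
```

```text
[377.7 165.4] [375 157   7  18  62] 0.149 hx,hy -63.1 9.4 [14.7 53.9 78.8]
[377.7 165.4] [375 157   7  18  62] 0.159 hx,hy -61.1 8.5 [14.6 53.5 78.8]
[376.7 181.7] [370 177  15  10 119] 0.149 hx,hy -16.4 13.3 [42.1 27.5 80.6]
[376.7 181.7] [370 177  15  10 119] 0.159 hx,hy -14.7 12.4 [41.7 27.3 80.6]
```

View pics/top2z.png

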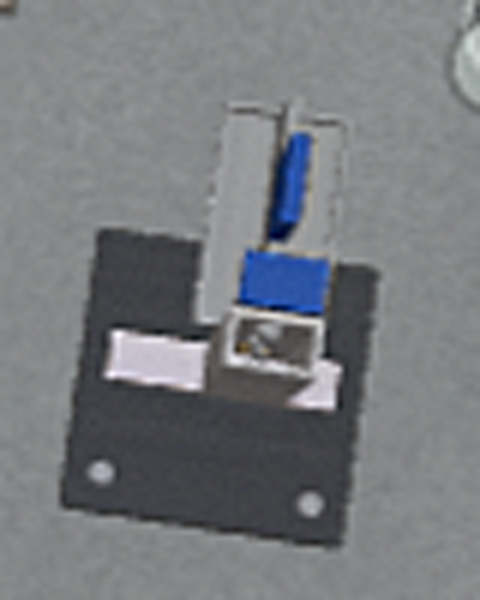

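View pics/c7_full.png

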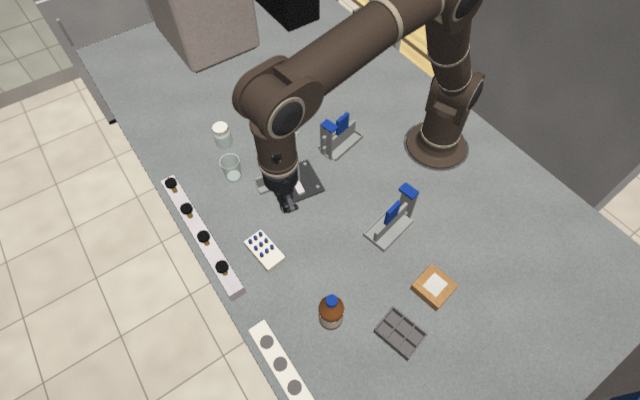

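Run:
```python
from prof import *
for f,z in(("scene1",.1765),("c2_full",.1794),("c3_full",.1779),("c4_full",.1695),("c5_full",.1695),("c6_full",.159)):
    print(f,z);pad(cv2.imread(f"pics/{f}.png")[:,:,::-1].copy(),z)
def tri(a,b):
    M=[];
    for n,p in(("top",a),("scene",b)):
        c=bot.camera_info(n);P=c['intrinsics']@np.c_[c['R'],c['t']];M.append(P)
    X=cv2.triangulatePoints(M[0],M[1],np.array(a,float).reshape(2,1),np.array(b,float).reshape(2,1));return (X[:3]/X[3]).ravel()
print(tri((376.7,181.7),(282.9,156.5)))
```

```text
scene1 0.1765
pad px [269.7 158. ] [265 153  10  11  70] home0 x,y mm -60.2 8.9 size [42.6 25.5 79.5]
c2_full 0.1794
pad px [277.7 154.1] [273 149  10  11  68] home0 x,y mm -31.7 10.7 size [42.9 25.6 79.5]
c3_full 0.1779
pad px [282.5 152.7] [278 148  10  10  65] home0 x,y mm -15.5 10.7 size [41.8 25.7 79.1]
c4_full 0.1695
pad px [282.7 154.1] [278 149  10  11  67] home0 x,y mm -15.0 11.6 size [43.1 26.  79.1]
c5_full 0.1695
pad px [282.8 154.1] [278 149  10  11  69] home0 x,y mm -15.1 11.7 size [43.1 26.  78.6]
c6_full 0.159
pad px [282.9 156.5] [278 152  10  10  67] home0 x,y mm -15.8 10.3 size [41.9 26.2 78.7]
[ 0.56149997 -0.17016906  0.15623741]
```

```bash
python3 -c "
from station import bot
print(bot.sense()['dq'].round(3),bot.sense()['ft_force'].round(2));print(bot.finish_job())"
```

```text
[ 0.028 -0.008  0.02   0.002  0.003 -0.003  0.002] [-0.74 -0.04 -0.07]
the job is handed in; nothing more can be done
None
```

The shelf appears to be hanging fully home and locked. I handed the job in at about 22 s of the 67 s allowed, with the arm clear.

- **Hooks:** I picked up the smallest shelf by its fin and set it to the strip, which the images showed about 12 mm off centre. The hooks went into the slots on the first try, with only about 3 N of push at the face.
- **Latch:** I let it down to meet the latch about 11 mm above home and let go, and it hung there. I then pressed the pad down with shut fingers. The highest force I read was about 12 N. Readings come only at the end of each move, and I did not read the last slightly deeper press before lifting off.

**Last checks:**
- **Height:** the force fell away as the shelf passed the latch. The pad then came to a firm stop at 158.7 mm, against 159 mm for flush.
- **Latch not seen:** I could not see it snap out clearly. I judged it locked from the drop in force and the firm stop.
- **Disagreement:** measured across the two cameras, the pad came out at about 156 mm high. In single views its middle lay about 1.5 to 3 mm farther from the face than expected. I put this down to camera error and the roughly 1.5 mm of play in the hooks.
- **Bystanders:** the arm touched none of the other things on the bench, and those visible in the last picture looked unmoved.

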